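# Lock the grinder's burr ring and find the socket for its nut

## Robot

A 6-joint arm with a two-finger parallel gripper is mounted at the origin on a cart in front of the work surface, level with it; the furniture and walls round the work are solid. World frame = base frame: x ahead of the robot, y to its left, z up, the work surface at z = 0. Lengths are in m, angles in rad, forces in N, time in s.
With the tool pointing down it reaches from about 0.25 to 0.775 m from the base axis. Payload 8.9 kg.
Tool frame: the origin (TCP) lies on the centre line of the jaws, within the pads' length; the fingertips stand 17 mm ahead of it and the grasp point (between the pads) lies 2 mm behind it (bot.tcp_to_tips is the distance from the TCP to the fingertips, in m); z points along the fingers, y is the direction in which the jaws open and shut (so a half turn about z gives the same grasp; the last joint's range is limited). The gripper opens to 85 mm and grips with 20 to 120 N. Pads are 22 mm wide; open, the fingers measure 114 mm over their backs; the gripper's body (76 mm by 85 mm) begins 54 mm behind the grasp point. The pads swing forward as they close: fully open they stand 13 mm farther back than shut.
Start: joints at [-1.396, 0.291, -0.153, 1.127, 0, 1.431], TCP at [0.162, -0.499, 0.248] pointing down, gripper open.
Joint ranges: [-2.52, 2.52], [-0.91, 1.74], [-1.3, 1.37], [-1.96, 2.02], [-1.52, 1.47], [-3.14, 3.14]. Speed limits (rad/s): [2.22, 2.22, 2.79, 3.14, 3.14, 3.14].

## Interface

Orientations are given as a rotation vector (axis times angle).
In Python, from cell import bot gives the robot as it stands.
- The arm moves only by the shell command python3 -m crank 'ROWS' [OPENING] [FORCE]. ROWS is JSON, a list that holds one entry, the list of rows, each a list of 6 numbers: the shift along the tool's x, y, z scaled (see below), then the turn, a rotation vector about the tool's x, y, z scaled (see below). A call has exactly 5 rows; each row shifts and turns the commanded pose from where the row before left it, along the tool's axes as they then stand; what a row does not reach is not made up. The controller multiplies each number of a shift by 0.1 m and each number of a turn by 5 degrees. A row lasts 1/10 s, in which the tool goes at most 50 mm and 8.59 degrees, less where a joint would pass 70% of its speed; a pose out of reach is approached as far as the arm can. A call with a number of a shift or a turn outside -1 to 1 is refused whole. A call with a gripper value outside its range is refused whole. OPENING is the opening, from 0 (shut) to 1 (fully open), set as the call begins (- or left out, the last holds). The fingers move at their own pace and stop on an object; FORCE is the grip in N (left out, the last holds). Time passes only in rows, so rows that do not move let the fingers close, or fill a call up. It gives the time, the measured TCP pose, the force and the opening at its end, in the units of the state.
- bot.get_obs(): the state, without advancing time (a new reading comes with each control period).
- bot.capture(name): name is "scene" or "top" or "wrist"; returns a dict with "pixels" (384x512x3 uint8, red, green, blue), "fx", "fy", "cx", "cy" (pixels), "distortion" ([k1, k2, p1, p2, k3] as OpenCV has them; the pictures are not rectified), "extrinsics" (4x4, takes a point from world to camera coordinates); the wrist camera has in their place "T_tool_cam" (4x4, takes a point from camera to tool coordinates, whose origin is the TCP and whose axes are the flange's). Camera axes: x right, y down, z forward; pixel columns grow to the right and rows downward; lengths in m; the calibration is good to about 2 mm. A picture is of the moment at which its call begins: read the wrist's pose just before it. There is no depth.
- bot.job_done(): hands the job in, once; it reports no verdict.
The state is a dict: "time_s": time; "joint_positions": joint angles; "joint_velocities": joint speeds; "tau": joint torques, N m; "eef_pos": TCP position; "tcp_rot": TCP orientation; "force": force on the tool from outside, world axes, zero at the start; "torque": the same for the moment, N m; "gripper_width": finger opening in m.
Only numpy, scipy, OpenCV 4.12 (cv2) and the standard library are available. Lean on these libraries where they do the work, as an engineer would, in place of code of your own. Each camera call takes 0.05 s, during which the arm holds its last target. There are 200 camera calls.

## Task

The left one of the two coffee grinders needs its burr nut undone: first turn its lock ring clockwise until the red pointer is fully at the green locked mark, so that the burrs cannot turn with the nut. Then find by trying which of the three sockets from the rack goes fully down over the nut, and stand any that does not fit back on a post of the rack. Finish while still gripping the fitting socket and keeping it pressed down, fully seated and upright on the nut, ready for the ratchet; leave the right grinder and the crockery as they are.

Things in the scene. Friction and masses are not known exactly. Their poses are not given: they have to be found in the camera images.
- grinder_1: one of two like electric coffee grinders, hopper off: fixed black box with metal top, 170 deep (x) x 120 wide (y), flat top at height 105; origin: middle of its underside, x to its back. Which one stands on the left (y above 0) changes; the other is on the right, beyond the rack. Their burr nuts differ in size
- ring_1 (a joint): angle of grinder_1's lock ring, rad; grows clockwise seen from above. Knurled metal ring, 55 across, 15 high (height 118 to 133) round the nut on the grinder's vertical axis, on a narrower neck 13 above the grinder's top: fingers can take it across its outside. Friction 0.12 N m, stays where left. 0 = open (red pointer at white mark), 1.2 = locked (at green mark), a stop
- ring_1_pointer (a point): outer end of the red pointer line on top of grinder_1's lock ring, 25 mm from its axis
- grinder_1_nut (a point): foot of grinder_1's hex nut: on the grinder's axis at height 118, on the floor of the round recess inside the ring. Nut 12 high (top at 130); the shaft end stands 4 above it; ring top at 133. Nut flats face along this frame's x (the grinder's x) and every 60 degrees. The socket that fits rests its foot on this floor; others stop on nut or ring, 12 to 16 higher
- grinder_2: one of two like electric coffee grinders, hopper off: fixed black box with metal top, 170 deep (x) x 120 wide (y), flat top at height 105; origin: middle of its underside, x to its back. Which one stands on the left (y above 0) changes; the other is on the right, beyond the rack. Their burr nuts differ in size
- ring_2 (a joint): angle of grinder_2's lock ring, rad; grows clockwise seen from above. Knurled metal ring, 55 across, 15 high (height 118 to 133) round the nut on the grinder's vertical axis, on a narrower neck 13 above the grinder's top: fingers can take it across its outside. Friction 0.12 N m, stays where left. 0 = open (red pointer at white mark), 1.2 = locked (at green mark), a stop
- ring_2_pointer (a point): outer end of the red pointer line on top of grinder_2's lock ring, 25 mm from its axis
- grinder_2_nut (a point): foot of grinder_2's hex nut: on the grinder's axis at height 118, on the floor of the round recess inside the ring. Nut 12 high (top at 130); the shaft end stands 4 above it; ring top at 133. Nut flats face along this frame's x (the grinder's x) and every 60 degrees. The socket that fits rests its foot on this floor; others stop on nut or ring, 12 to 16 higher
- socket_a: loose steel socket, round body 38 across, 36 high, 4 mm collar, then a dark square drive adapter 14 x 14, 40 to 70 above the foot: grip here. Origin: centre of its foot; shank faces look along x and y. Hex hole in the foot, 24 deep, flats facing along x and every 60 degrees, size not visible. Places change. One of the three fits the left nut, with 1.2 mm play a side
- socket_b: loose steel socket, round body 24 across, 36 high, 4 mm collar, then a dark square drive adapter 14 x 14, 40 to 70 above the foot: grip here. Origin: centre of its foot; shank faces look along x and y. Hex hole in the foot, 24 deep, flats facing along x and every 60 degrees, size not visible. Places change. One of the three fits the left nut, with 1.2 mm play a side
- socket_c: loose steel socket, round body 29 across, 36 high, 4 mm collar, then a dark square drive adapter 14 x 14, 40 to 70 above the foot: grip here. Origin: centre of its foot; shank faces look along x and y. Hex hole in the foot, 24 deep, flats facing along x and every 60 degrees, size not visible. Places change. One of the three fits the left nut, with 1.2 mm play a side
- rack: fixed black socket rack, 56 x 200 x 12 mm (long along its y), three round posts 8 thick, 14 high, 65 apart; each socket stands upright on the rack's top with a post inside its hex hole. Origin: middle of its underside
- post_1 (a point): foot of post 1 of the rack, on the rack's top, 12 mm above the worktop
- post_2 (a point): foot of post 2 of the rack, on the rack's top, 12 mm above the worktop
- post_3 (a point): foot of post 3 of the rack, on the rack's top, 12 mm above the worktop
- mug: large white mug with fern print, 82 x 114 x 89 mm; loose bystander, origin at its underside; not to be disturbed
- caddy: tea caddy with grey lid, 62 mm across, 80 mm high; loose bystander, origin at its underside; not to be disturbed
- ramekin: white fluted ramekin, 70 mm across, 40 mm high; loose bystander, origin at its underside; not to be disturbed
- small_cup: white espresso cup with fern print, 58 x 81 x 56 mm; loose bystander, origin at its underside; not to be disturbed
- stopper: bottle stopper with wooden plug, 33 mm across, 52 mm high; loose bystander, origin at its underside; not to be disturbed
Mind the look-alikes: they are no part of the job. What is shaped like the grinder_1 but blue is not meant.

How it is judged:
By the outcome, as a careful person would: the job done as asked, in the order asked, and still so for the second after the job is handed in, while the arm keeps its last pose, push and grip.
It also fails if it takes over 72 s, if anything falls off the work surface, if the arm or the gripper's body presses on something with over 40 N, if the wrist force passes 120 N, or if a joint passes its speed limit or range.

## Working session

There is one attempt and no reset: what is moved stays moved. The work goes in short steps, Python scripts to look and compute and a shell command to move; the robot and the scene stay as the last step left them, time stands still between calls to the robot, and variables do not carry over. Pictures are saved under pics/ and viewed, about 8 in all and at most 12, crops included, and the job is handed in when it is done.

```bash
ls; mkdir -p pics
python3 - <<'E'
from cell import bot
import cv2,numpy as np
o=bot.get_obs();print({k:np.round(v,3).tolist() for k,v in o.items()})
for n in ("scene","top"):
    c=bot.capture(n);cv2.imwrite(f"pics/{n}0.png",c["pixels"][:,:,::-1])
    np.savez(f"pics/{n}0.npz",**c)
    print(n,c["fx"],c["fy"],c["cx"],c["cy"],c["distortion"],np.round(c["extrinsics"],3).tolist())
    cv2.imwrite(f"pics/{n}0b.png",cv2.resize(c["pixels"][:,:,::-1],(800,600),interpolation=cv2.INTER_CUBIC))
E
```

```text
pics
{'time_s': 0.0, 'joint_positions': [-1.396, 0.291, -0.154, 1.127, 0.0, 1.432], 'joint_velocities': [0.0, -0.0, -0.001, 0.0, -0.001, -0.001], 'tau': [-0.0, -53.715, 33.137, 0.016, -0.0, 0.0], 'eef_pos': [0.162, -0.499, 0.248], 'tcp_rot': [-3.102, -0.491, 0.0], 'force': [-0.758, 1.147, 0.098], 'torque': [0.01, 0.014, -0.007], 'gripper_width': 0.086}
scene 493.55902503792487 493.55902503792487 257.04441670351235 188.96708977591945 [0.03509672 0.         0.         0.         0.        ] [[0.601, -0.799, 0.005, -0.168], [-0.438, -0.335, -0.835, 0.359], [0.669, 0.499, -0.551, 1.432], [0.0, 0.0, 0.0, 1.0]]
top 436.36508791574863 436.36508791574863 259.6979476310403 180.6350439835147 [-0.07338775  0.          0.          0.          0.        ] [[-0.01, -1.0, -0.008, 0.167], [-0.999, 0.01, -0.047, 0.513], [0.047, 0.007, -0.999, 1.891], [0.0, 0.0, 0.0, 1.0]]
```

View pics/top0b.png

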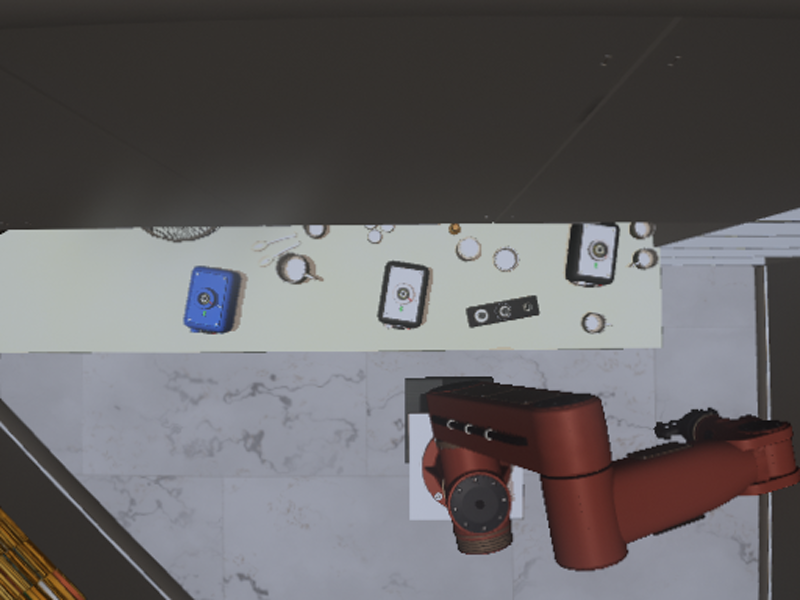

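View pics/scene0b.png

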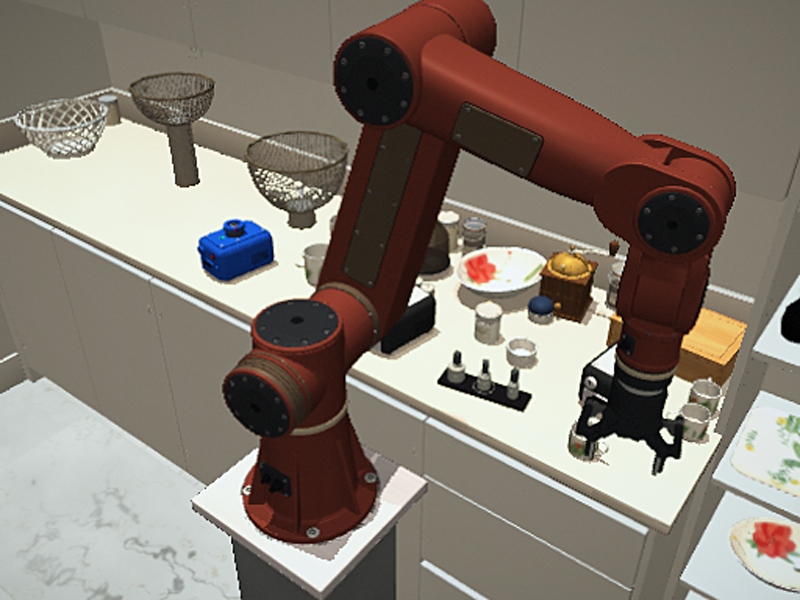

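The top view shows the left grinder's ring at about (404,294) and the rack at (503,311), both in 800x600 pixels. The blue look-alike is at (207,298) and the right grinder at (598,250).

```bash
cat > h.py <<'E'
import numpy as np,cv2
from scipy.spatial.transform import Rotation as R
def ray(c,uv,z,T=None):
    """pixel -> world point on plane z; T = camera-to-world if wrist"""
    K=np.array([[c["fx"],0,c["cx"]],[0,c["fy"],c["cy"]],[0,0,1.]])
    p=cv2.undistortPoints(np.array([[uv]],float),K,np.array(c["distortion"],float))[0,0]
    T=np.linalg.inv(c["extrinsics"]) if T is None else T
    d=T[:3,:3]@np.array([*p,1]);o=T[:3,3]
    return o+d*(z-o[2])/d[2]
def wrist(bot):
    o=bot.get_obs();c=bot.capture("wrist")
    W=np.eye(4);W[:3,:3]=R.from_rotvec(o["tcp_rot"]).as_matrix();W[:3,3]=o["eef_pos"]
    return c,W@np.array(c["T_tool_cam"]),o
def tool(o,p):
    "world point in tool axes relative to TCP"
    return R.from_rotvec(o["tcp_rot"]).as_matrix().T@(np.array(p)-o["eef_pos"])
E
python3 - <<'E'
from h import *
c=dict(np.load("pics/top0.npz"));im=c["pixels"][:,:,::-1]
crop=im[138:215,230:350];cv2.imwrite("pics/crop0.png",cv2.resize(crop,None,fx=6.5,fy=6.5,interpolation=cv2.INTER_CUBIC))
dark=(im.max(2)<70).astype(np.uint8);dark[:143]=0;dark[222:]=0
n,l,s,ce=cv2.connectedComponentsWithStats(cv2.morphologyEx(dark,cv2.MORPH_CLOSE,np.ones((5,5))))
for i in range(1,n):
    if s[i,4]>150:
        r=cv2.minAreaRect(np.argwhere(l==i)[:,::-1].astype(np.float32));print(s[i].tolist(),r)
        b=cv2.boxPoints(r);print([np.round(ray(c,p,.012),3)[:2].tolist() for p in b])
k=.64
for nm,uv,z in [("ring",(404,294),.133),("rack",(503,311),.012),("s1",(482,315),.05),("s2",(505,310),.05),("s3",(528,306),.05)]:
    print(nm,ray(c,(uv[0]*k,uv[1]*k),z).round(3))
E
```

```text
[0, 143, 66, 7, 226] ((32.5, 146.0), (6.0, 65.0), 90.0)
[[0.697, 1.337], [0.691, 1.03], [0.665, 1.03], [0.67, 1.336]]
[362, 143, 34, 41, 425] ((378.5460510253906, 162.35836791992188), (30.846088409423828, 41.82916259765625), 6.709836959838867)
[[0.507, -0.28], [0.689, -0.305], [0.672, -0.441], [0.49, -0.415]]
[416, 143, 56, 15, 405] ((443.1470947265625, 144.0882568359375), (13.339459419250488, 54.57051086425781), 75.96376037597656)
[[0.668, -0.525], [0.726, -0.767], [0.668, -0.78], [0.611, -0.538]]
[483, 165, 29, 57, 1308] ((497.0, 193.0), (56.0, 28.0), 90.0)
[[0.574, -0.83], [0.573, -0.961], [0.324, -0.952], [0.326, -0.823]]
[242, 167, 32, 44, 339] ((257.8243408203125, 189.05404663085938), (27.619029998779297, 41.59294509887695), 9.462321281433105)
[[0.399, 0.246], [0.578, 0.214], [0.557, 0.096], [0.378, 0.127]]
[299, 190, 46, 19, 476] ((321.4956359863281, 198.97703552246094), (12.021952629089355, 44.86012649536133), 79.2156982421875)
[[0.44, -0.005], [0.475, -0.198], [0.423, -0.207], [0.389, -0.014]]
ring [0.478 0.166 0.133]
rack [ 0.431 -0.108  0.012]
s1 [ 0.421 -0.045  0.05 ]
s2 [ 0.434 -0.108  0.05 ]
s3 [ 0.444 -0.172  0.05 ]
```

View pics/crop0.png

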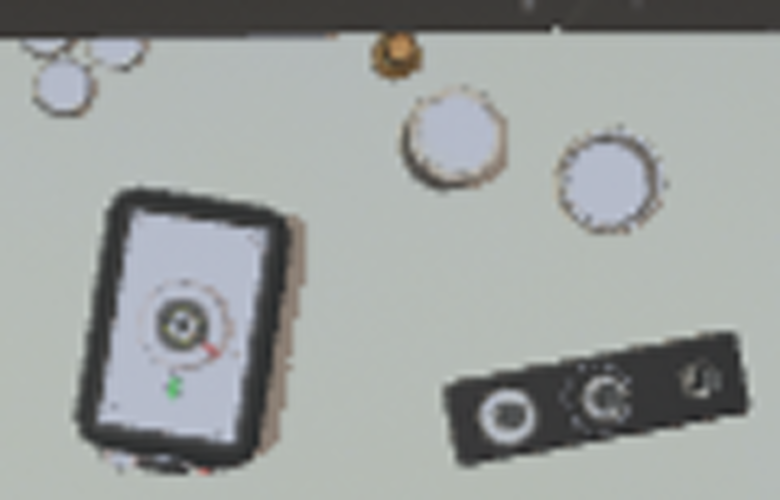

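The crop shows the left grinder with its ring at about (182,325), the red pointer at (212,350) and the green mark at (174,387). That leaves about 60° clockwise to turn. The rack's sockets, left to right, are large, medium and small. I'll turn the wrist 90° to keep joint 6 in range, then go above the grinder.

```bash
T='[[[0,0,0,0,0,-1],[0,0,0,0,0,-1],[0,0,0,0,0,-1],[0,0,0,0,0,-1],[0,0,0,0,0,-1]]]'
python3 -m crank '[[[0,0,0,0,0,-1],[0,0,0,0,0,-1],[0,0,0,0,0,-1],[0,0,0,0,0,-1],[0,0,0,0,0,-1]]]' 1 60
python3 -m crank '[[[0,0,0,0,0,-1],[0,0,0,0,0,-1],[0,0,0,0,0,-1],[0,0,0,0,0,-1],[0,0,0,0,0,-1]]]'
python3 -m crank '[[[0,0,0,0,0,-1],[0,0,0,0,0,-1],[0,0,0,0,0,-1],[0,0,0,0,0,-1],[0,0,0,0,0,-1]]]'
python3 -m crank '[[[0,0,0,0,0,-1],[0,0,0,0,0,-1],[0,0,0,0,0,-1],[0,0,0,0,0,0],[0,0,0,0,0,0]]]'
python3 -m crank '[[[0.27,0.25,0,0,0,0],[0.27,0.25,0,0,0,0],[0.27,0.25,0,0,0,0],[0.27,0.25,0,0,0,0],[0.27,0.25,0,0,0,0]]]'
python3 -m crank '[[[0.27,0.25,0,0,0,0],[0.27,0.25,0,0,0,0],[0.27,0.25,0,0,0,0],[0.27,0.25,0,0,0,0],[0.27,0.25,0,0,0,0]]]'
python3 -m crank '[[[0.27,0.25,0,0,0,0],[0.27,0.25,0,0,0,0],[0.27,0.25,0,0,0,0],[0.27,0.25,0,0,0,0],[0.27,0.25,0,0,0,0]]]'
python3 -m crank '[[[0.27,0.25,0,0,0,0],[0.27,0.25,0,0,0,0],[0.27,0.25,0,0,0,0],[0.1,0.1,0,0,0,0],[0,0,0,0,0,0]]]'
python3 - <<'E'
from h import *
from cell import bot
c,T,o=wrist(bot);print({k:np.round(v,3).tolist() for k,v in o.items()})
np.savez("pics/w1.npz",T=T,**c);cv2.imwrite("pics/w1.png",cv2.resize(c["pixels"][:,:,::-1],(800,600),interpolation=cv2.INTER_CUBIC))
print(T.round(3).tolist(),c["fx"],c["distortion"])
E
```

```text
time_s: 0.6
eef_pos: [0.162, -0.4991, 0.2479]
tcp_rot: [-2.92, -1.156, -0.0]
force: [-0.3, 0.2, 0.3]
gripper_width: 0.0855
time_s: 1.1
eef_pos: [0.162, -0.4991, 0.248]
tcp_rot: [-2.601, -1.761, -0.001]
force: [-0.0, -0.0, 0.4]
gripper_width: 0.0857
time_s: 1.6
eef_pos: [0.162, -0.4991, 0.248]
tcp_rot: [-2.158, -2.282, -0.001]
force: [-0.8, -0.0, 0.4]
gripper_width: 0.0854
time_s: 2.1
eef_pos: [0.162, -0.4992, 0.2481]
tcp_rot: [-1.85, -2.539, -0.001]
force: [1.0, 0.4, -0.1]
gripper_width: 0.0855
time_s: 2.6
eef_pos: [0.2396, -0.331, 0.2483]
tcp_rot: [1.851, 2.539, 0.0]
force: [0.1, -0.1, -0.6]
gripper_width: 0.0853
time_s: 3.1
eef_pos: [0.3169, -0.164, 0.2485]
tcp_rot: [1.85, 2.538, -0.0]
force: [1.1, -0.4, -0.2]
gripper_width: 0.0849
time_s: 3.6
eef_pos: [0.3941, 0.0032, 0.2485]
tcp_rot: [1.85, 2.539, 0.0]
force: [0.9, -0.5, -0.8]
gripper_width: 0.0853
time_s: 4.1
eef_pos: [0.4468, 0.1155, 0.248]
tcp_rot: [-1.846, -2.542, 0.0]
force: [-0.1, -0.4, -0.3]
gripper_width: 0.0851
{'time_s': 4.1, 'joint_positions': [0.094, 0.171, -0.312, 1.089, 0.0, 1.35], 'joint_velocities': [-0.045, -0.028, -0.036, 0.006, -0.015, -0.04], 'tau': [1.874, -44.121, 33.615, -0.155, 0.204, 0.486], 'eef_pos': [0.447, 0.116, 0.248], 'tcp_rot': [-1.846, -2.542, 0.0], 'force': [-0.148, -0.427, -0.253], 'torque': [0.029, 0.071, 0.004], 'gripper_width': 0.085}
[[0.951, 0.298, 0.081, 0.426], [0.309, -0.917, -0.25, 0.179], [-0.0, 0.263, -0.965, 0.374], [0.0, 0.0, 0.0, 1.0]] 266.85954900145015 [-0.03346135  0.          0.          0.          0.        ]
```

View pics/w1.png

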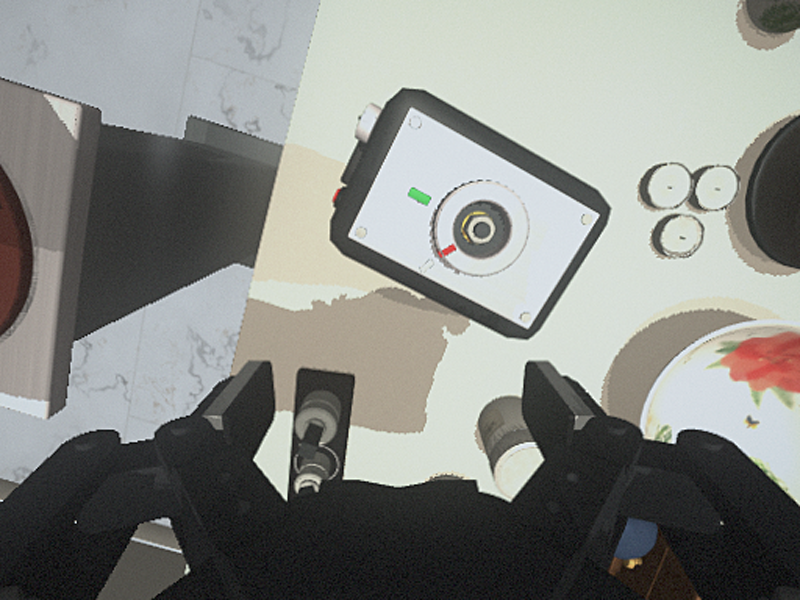

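The wrist view shows the ring centred at about (482,228), the red pointer tip at (440,257), the white mark at (427,266) and the green mark at (419,196). The recess is about 33 mm across, so the 38 mm socket is unlikely to enter.

Run:
```python
from h import *
d=dict(np.load("pics/w1.npz"));T=d.pop("T");c=d
im=c["pixels"];k=.64
r,g,b=[im[:,:,i].astype(int) for i in range(3)]
def cen(m,box):
    mm=np.zeros_like(m);x0,y0,x1,y1=box;mm[y0:y1,x0:x1]=m[y0:y1,x0:x1];a=np.argwhere(mm)[:,::-1];return a.mean(0),len(a)
gp,n1=cen((g>r+50)&(g>b+50),(250,100,290,140));rp,n2=cen((r>g+70)&(r>b+70),(270,140,300,180))
print(gp,n1,rp,n2)
# top plate corner screws at z .105: 
sc=[(416,122),(361,232),(587,219),(524,317)]
P=[ray(c,(u*k,v*k),.105,T)[:2] for u,v in sc];P=np.array(P);print(P.round(4).tolist(),"centre",P.mean(0).round(4))
xd=(P[2]+P[3]-P[0]-P[1]);yd=P[0]+P[2]-P[1]-P[3]
print("yaw x",np.degrees(np.arctan2(xd[1],xd[0])),"yaw y",np.degrees(np.arctan2(-yd[0],yd[1])))
# ring by bright hough
gr=cv2.cvtColor(im,cv2.COLOR_RGB2GRAY)
print("hough",cv2.HoughCircles(gr[100:190,260:350],cv2.HOUGH_GRADIENT,1,60,param1=100,param2=12,minRadius=26,maxRadius=34))
ctr=ray(c,(482*k,228.5*k),.133,T);print("ring",ctr.round(4))
for nm,p in(("green",gp),("red",rp)):
    w=ray(c,p,.133 if nm=="red" else .105,T);v=w-ctr;print(nm,w.round(4),np.degrees(np.arctan2(v[1],v[0])),np.hypot(*v[:2]))
cv2.imwrite("pics/w1c.png",cv2.resize(im[108:185,265:355,::-1],None,fx=7,fy=7,interpolation=cv2.INTER_CUBIC))
```

```text
[267.875  125.1375] 80 [285.82926829 160.04878049] 41
[[0.4251, 0.217], [0.4127, 0.1435], [0.5476, 0.1964], [0.5342, 0.1228]] centre [0.4799 0.1699]
yaw x -9.59749557455419 yaw y -9.954872875345687
hough [[[46.5 45.5 30. ]]]
ring [0.4795 0.1706 0.133 ]
green [0.4405 0.1765 0.105 ] 171.48382749640888 0.03943037944872991
red [0.4644 0.1526 0.133 ] -129.95537097149716 0.023530163478722905
```

View pics/w1c.png

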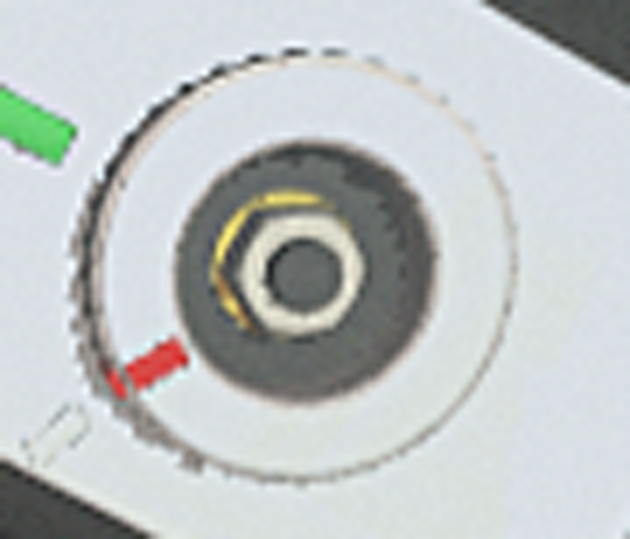

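The pointer is at -130° and the green mark at about 170.5°, so about 60° clockwise is left. The ring centre is (0.4797, 0.1702) and the grinder yaw about -9.7°. Next I go over the ring, descend and grip.

```bash
python3 -m crank '[[[0.14,0.16,0,0,0,0],[0.14,0.16,0,0,0,0],[0.14,0.16,0,0,0,0],[0,0,0.2,0,0,0],[0,0,0.2,0,0,0]]]'
python3 -m crank '[[[0,0,0.2,0,0,0],[0,0,0.2,0,0,0],[0,0,0.2,0,0,0],[0,0,0.2,0,0,0],[0,0,0,0,0,0]]]'
python3 -m crank '[[[0,0,0,0,0,0],[0,0,0,0,0,0],[0,0,0,0,0,0],[0,0,0,0,0,0],[0,0,0,0,0,0]]]' 0 40
python3 -m crank '[[[0,0,0,0,0,0],[0,0,0,0,0,0],[0,0,0,0,0,0],[0,0,0,0,0,0],[0,0,0,0,0,0]]]'
```

```text
time_s: 4.65
eef_pos: [0.4794, 0.168, 0.2082]
tcp_rot: [1.849, 2.539, 0.0]
force: [0.7, -0.1, -0.9]
gripper_width: 0.0852
time_s: 5.15
eef_pos: [0.4772, 0.1672, 0.1264]
tcp_rot: [-1.848, -2.537, 0.006]
force: [0.5, -0.4, -1.1]
gripper_width: 0.0855
time_s: 5.65
eef_pos: [0.4803, 0.1689, 0.13]
tcp_rot: [1.846, 2.539, 0.002]
force: [-1.1, -1.8, 6.5]
gripper_width: 0.0548
time_s: 6.15
eef_pos: [0.4803, 0.1689, 0.13]
tcp_rot: [1.846, 2.539, 0.002]
force: [-0.2, -2.3, 6.6]
gripper_width: 0.0548
```

Gripped at 54.8 mm. I turn clockwise by 70°, checking torque at each step.

```bash
python3 -m crank '[[[0,0,0,0,0,1],[0,0,0,0,0,1],[0,0,0,0,0,1],[0,0,0,0,0,1],[0,0,0,0,0,1]]]'
python3 -m crank '[[[0,0,0,0,0,1],[0,0,0,0,0,1],[0,0,0,0,0,1],[0,0,0,0,0,1],[0,0,0,0,0,1]]]'
python3 -c "from cell import bot;print(bot.get_obs()['torque'])"
python3 -m crank '[[[0,0,0,0,0,0.5],[0,0,0,0,0,0.5],[0,0,0,0,0,0.5],[0,0,0,0,0,0.5],[0,0,0,0,0,0.5]]]'
python3 -c "from cell import bot;print(bot.get_obs()['torque'])"
python3 -m crank '[[[0,0,0,0,0,0.4],[0,0,0,0,0,0.4],[0,0,0,0,0,0.4],[0,0,0,0,0,0.4],[0,0,0,0,0,0]]]'
python3 -c "from cell import bot;print(bot.get_obs()['torque'])"
```

```text
time_s: 6.65
eef_pos: [0.4799, 0.1689, 0.13]
tcp_rot: [2.356, 2.076, 0.002]
force: [-3.3, -2.0, 8.3]
gripper_width: 0.0545
time_s: 7.15
eef_pos: [0.4796, 0.169, 0.13]
tcp_rot: [2.75, 1.517, 0.002]
force: [-4.2, -1.7, 9.3]
gripper_width: 0.0546
[-0.40180843  0.66646496  0.17274699]
time_s: 7.65
eef_pos: [0.4802, 0.1699, 0.1301]
tcp_rot: [-2.897, -1.214, -0.005]
force: [2.7, 7.4, 4.3]
gripper_width: 0.0543
[ 1.46733217 -0.82600105  0.93638428]
time_s: 8.15
eef_pos: [0.4805, 0.1702, 0.1302]
tcp_rot: [-2.974, -1.012, -0.006]
force: [-0.0, 2.7, 6.9]
gripper_width: 0.054
[0.60637354 0.11255573 1.62219742]
```

```bash
python3 -m crank '[[[0,0,0,0,0,0],[0,0,0,0,0,0],[0,0,0,0,0,0],[0,0,0,0,0,0],[0,0,0,0,0,0]]]' 1 60
python3 -m crank '[[[0,0,-0.25,0,0,0],[0,0,-0.25,0,0,0],[0,0,-0.25,0,0,0],[0,0,-0.25,0,0,0],[0,0,-0.2,0,0,0]]]'
python3 - <<'E'
from h import *
from cell import bot
c,T,o=wrist(bot);im=c["pixels"]
print(o["eef_pos"],o["tcp_rot"],o["joint_positions"])
np.savez("pics/w2.npz",T=T,**c)
r,g,b=[im[:,:,i].astype(int) for i in range(3)]
K=np.array([[c["fx"],0,c["cx"]],[0,c["fy"],c["cy"]],[0,0,1.]])
ctr=np.array([.4797,.1702,.133])
Ti=np.linalg.inv(T);rv=cv2.Rodrigues(Ti[:3,:3])[0]
px=cv2.projectPoints(ctr[None],rv,Ti[:3,3],K,c["distortion"])[0][0,0];print(px)
win=np.zeros(r.shape,bool);u,v=px.astype(int);win[max(v-45,0):v+45,max(u-45,0):u+45]=1
for nm,m,z in(("green",(g>r+50)&(g>b+50),.105),("red",(r>g+70)&(r>b+70),.133)):
    a=np.argwhere(m&win)[:,::-1];w=ray(c,a.mean(0),z,T);d=w-ctr;print(nm,len(a),a.mean(0),w.round(4),np.degrees(np.arctan2(d[1],d[0])))
u0,v0=max(u-50,0),max(v-45,0)
cv2.imwrite("pics/w2c.png",cv2.resize(im[v0:v0+90,u0:u0+100,::-1],None,fx=6,fy=6,interpolation=cv2.INTER_CUBIC))
E
```

```text
time_s: 8.65
eef_pos: [0.4792, 0.1691, 0.1283]
tcp_rot: [2.975, 1.009, -0.0]
force: [0.7, -0.2, -0.0]
gripper_width: 0.0853
time_s: 9.15
eef_pos: [0.4794, 0.1692, 0.2498]
tcp_rot: [2.975, 1.009, 0.001]
force: [-0.2, -0.2, -0.3]
gripper_width: 0.085
[0.47939309 0.16915885 0.24975628] [2.97496999e+00 1.00903698e+00 1.44630521e-03] [ 1.95345646e-01  2.57569970e-01 -1.94890287e-01  1.11740235e+00
 -3.69397895e-05  2.68293974e+00]
[254.47976804 189.86230306]
green 3 [225.66666667 210.        ] [0.4371 0.1765 0.105 ] 171.564739361818
red 19 [237.52631579 205.57894737] [0.4575 0.1736 0.133 ] 171.29524789388404
```

View pics/w2c.png

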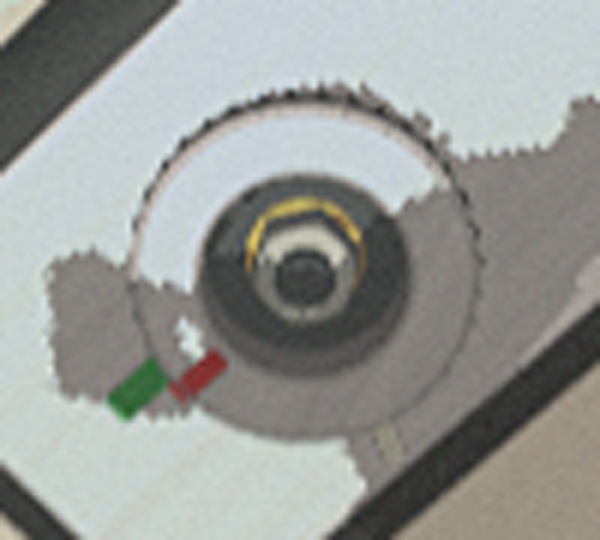

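The red pointer (198,377) lines up with the green mark (138,388), at 171.3° and 171.5°, so the ring is locked. The nut looks small, about 16 mm, so I try socket_b (24 mm, the right post) first.

```bash
python3 -m crank '[[[0,0,0,0,0,-1],[0,0,0,0,0,-1],[0,0,0,0,0,-1],[0,0,0,0,0,-1],[0,0,0,0,0,-1]]]' 0.6
python3 -m crank '[[[0,0,0,0,0,-1],[0,0,0,0,0,-1],[0,0,0,0,0,-1],[0,0,0,0,0,-1],[0,0,0,0,0,-1]]]'
python3 -m crank '[[[0,0,0,0,0,-1],[0,0,0,0,0,-1],[0,0,0,0,0,-0.5],[-0.3,-0.1,0,0,0,0],[-0.33,-0.1,0,0,0,0]]]'
python3 -m crank '[[[-0.38,-0.1,0,0,0,0],[-0.38,-0.1,0,0,0,0],[-0.38,-0.1,0,0,0,0],[-0.38,-0.1,0.1,0,0,0],[-0.38,-0.1,0.1,0,0,0]]]'
python3 -m crank '[[[-0.38,-0.1,0.1,0,0,0],[-0.37,-0.14,0.1,0,0,0],[0,0,0,0,0,0],[0,0,0,0,0,0],[0,0,0,0,0,0]]]'
python3 - <<'E'
from h import *
from cell import bot
c,T,o=wrist(bot);im=c["pixels"]
print(o["joint_positions"],T.round(3).tolist())
np.savez("pics/w3.npz",T=T,**c)
cv2.imwrite("pics/w3.png",cv2.resize(im[:,:,::-1],(800,600),interpolation=cv2.INTER_CUBIC))
E
```

```text
time_s: 9.7
eef_pos: [0.4791, 0.1691, 0.2479]
tcp_rot: [-2.683, -1.634, 0.001]
force: [0.4, -0.6, -0.2]
gripper_width: 0.0513
time_s: 10.2
eef_pos: [0.4791, 0.1691, 0.2479]
tcp_rot: [-2.266, -2.176, 0.001]
force: [-0.8, -0.1, 0.3]
gripper_width: 0.0514
time_s: 10.7
eef_pos: [0.4701, 0.1035, 0.2478]
tcp_rot: [-2.017, -2.408, 0.001]
force: [0.6, -0.0, 0.1]
gripper_width: 0.0514
time_s: 11.2
eef_pos: [0.4538, -0.0938, 0.228]
tcp_rot: [2.019, 2.406, 0.0]
force: [0.4, 0.6, 0.0]
gripper_width: 0.0514
time_s: 11.7
eef_pos: [0.4435, -0.1695, 0.2083]
tcp_rot: [-2.019, -2.406, -0.0]
force: [-0.1, -0.7, -0.2]
gripper_width: 0.0514
[-5.19507856e-01  2.24582496e-01 -3.52539275e-01  9.93968840e-01
  2.66375671e-04  8.76813909e-01] [[0.985, 0.167, 0.045, 0.432], [0.173, -0.95, -0.259, -0.104], [-0.0, 0.263, -0.965, 0.334], [0.0, 0.0, 0.0, 1.0]]
```

View pics/w3.png

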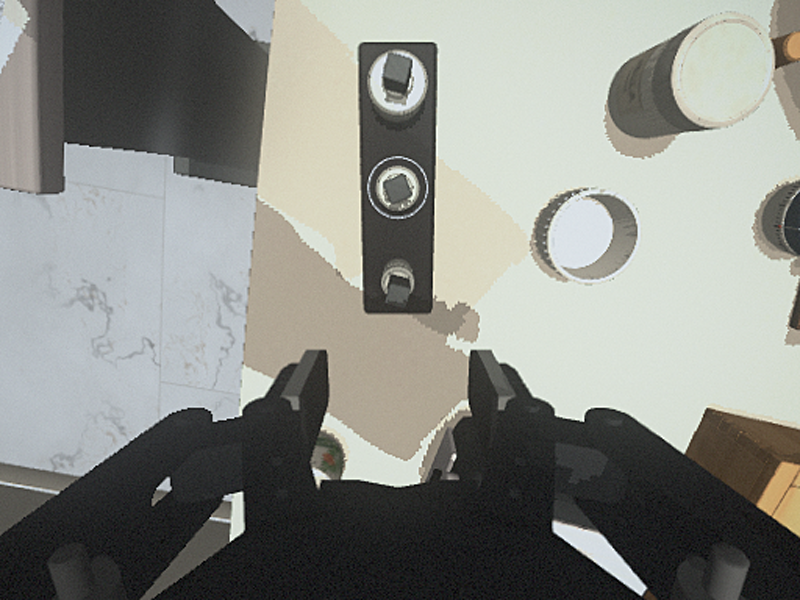

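The view shows the rack from (360,42) to (435,312), with sockets centred at about (397,80), (398,188) and (398,285); the last is the smallest. The shanks are turned by different angles, so I look at them magnified.

Run:
```python
from h import *
d=dict(np.load("pics/w3.npz"));im=d["pixels"][:,:,::-1]
cr=[im[v:v+46,232:278] for v in (30,98,160)]
cv2.imwrite("pics/w3c.png",cv2.resize(np.hstack(cr),None,fx=5.7,fy=5.7,interpolation=cv2.INTER_CUBIC))
T=d.pop("T")
for uv in((232.5,52),(273.5,52),(236,120),(274,120),(244,180),(265,180)): print(uv,ray(d,uv,.048,T).round(4))
for uv in ((363,309),(432,310),(360,42),(435,42)): print(ray(d,(uv[0]*.64,uv[1]*.64),.012,T).round(4))
```

```text
(232.5, 52) [ 0.3994 -0.0457  0.048 ]
(273.5, 52) [ 0.439  -0.0387  0.048 ]
(236, 120) [ 0.413  -0.1092  0.048 ]
(274, 120) [ 0.4519 -0.1024  0.048 ]
(244, 180) [ 0.4316 -0.1709  0.048 ]
(265, 180) [ 0.4543 -0.1669  0.048 ]
[ 0.4209 -0.2046  0.012 ]
[ 0.4758 -0.1958  0.012 ]
[ 0.3892 -0.0139  0.012 ]
[ 0.4404 -0.0049  0.012 ]
```

View pics/w3c.png

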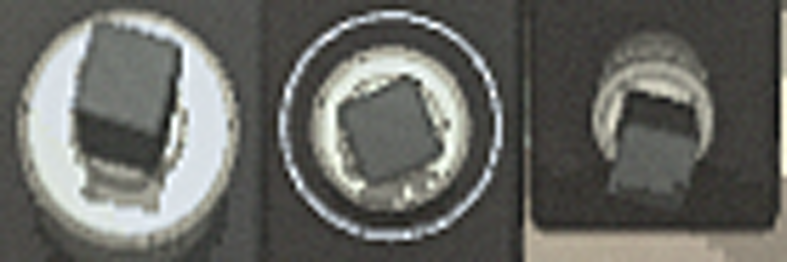

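Tiles left to right are socket_a (yaw about -3°), socket_c (about 31°, with a painted circle round it) and socket_b (about 1°, centre (0.443, -0.169)). I grip b with the tool at about 91°.

```bash
python3 -m crank '[[[0,0,0.2,0,0,0.9],[0,0,0.25,0,0,0.9],[0,0,0.3,0,0,0],[0,0,0.3,0,0,0],[0,0,0.15,0,0,0]]]'
python3 -m crank '[[[0,0,0.1,0,0,0],[0,0,0.05,0,0,0],[0,0,0,0,0,0],[0,0,0,0,0,0],[0,0,0,0,0,0]]]'
python3 -m crank '[[[0,0,0,0,0,0],[0,0,0,0,0,0],[0,0,0,0,0,0],[0,0,0,0,0,0],[0,0,0,0,0,0]]]' 0 70
python3 -m crank '[[[0,0,0,0,0,0],[0,0,0,0,0,0],[0,0,0,0,0,0],[0,0,0,0,0,0],[0,0,0,0,0,0]]]'
```

```text
time_s: 12.25
eef_pos: [0.4428, -0.1684, 0.0865]
tcp_rot: [-2.199, -2.241, 0.001]
force: [-0.7, 0.4, 0.3]
gripper_width: 0.0515
time_s: 12.75
eef_pos: [0.444, -0.1704, 0.0741]
tcp_rot: [2.201, 2.239, 0.001]
force: [-1.2, -0.1, 0.1]
gripper_width: 0.0511
time_s: 13.25
eef_pos: [0.4437, -0.1704, 0.0737]
tcp_rot: [2.202, 2.24, 0.0]
force: [-0.8, 0.2, 6.2]
gripper_width: 0.0124
time_s: 13.75
eef_pos: [0.4437, -0.1704, 0.0737]
tcp_rot: [2.202, 2.24, 0.0]
force: [-0.8, 0.0, 6.0]
gripper_width: 0.0127
```

```bash
python3 -m crank '[[[0,0,-0.15,0,0,0],[0,0,-0.3,0,0,0],[0,0,-0.4,0,0,0],[0,0,-0.4,0,0,0],[0,0,-0.4,0,0,0]]]'
python3 -m crank '[[[0,0,0,0,0,0],[0,0,0,0,0,0],[0,0,0,0,0,0],[0,0,0,0,0,0],[0,0,0,0,0,0]]]'
python3 - <<'E'
from h import *
from cell import bot
c,T,o=wrist(bot);im=c["pixels"]
print(o["eef_pos"],o["joint_positions"].round(3) if hasattr(o["joint_positions"],"round") else o["joint_positions"])
np.savez("pics/w4.npz",T=T,**c)
K=np.array([[c["fx"],0,c["cx"]],[0,c["fy"],c["cy"]],[0,0,1.]])
Ti=np.linalg.inv(T);rv=cv2.Rodrigues(Ti[:3,:3])[0]
e=np.array(o["eef_pos"]);P=[e+[0,0,-a] for a in(.0197,.0217,.0577,.0617)]  # collar.., foot: z .012 when tcp .0737
pj=cv2.projectPoints(np.array(P),rv,Ti[:3,3],K,c["distortion"])[0][:,0];print(pj.round(1).tolist())
u,v=pj[-1].astype(int)
cv2.imwrite("pics/w4c.png",cv2.resize(im[v-50:v+60,u-50:u+60,::-1],None,fx=5,fy=5,interpolation=cv2.INTER_CUBIC));print(u,v)
E
```

```text
time_s: 14.25
eef_pos: [0.443, -0.1699, 0.2398]
tcp_rot: [-2.202, -2.24, 0.0]
force: [0.1, 0.4, -1.3]
gripper_width: 0.013
time_s: 14.75
eef_pos: [0.4429, -0.1699, 0.2372]
tcp_rot: [-2.201, -2.239, 0.001]
force: [-1.2, 0.2, -2.3]
gripper_width: 0.0129
[ 0.44290686 -0.16985398  0.2372405 ] [-0.52   0.204 -0.3    1.07  -0.     1.033]
[[255.1, 234.9], [255.1, 233.5], [255.1, 212.8], [255.1, 211.0]]
255 210
```

View pics/w4c.png

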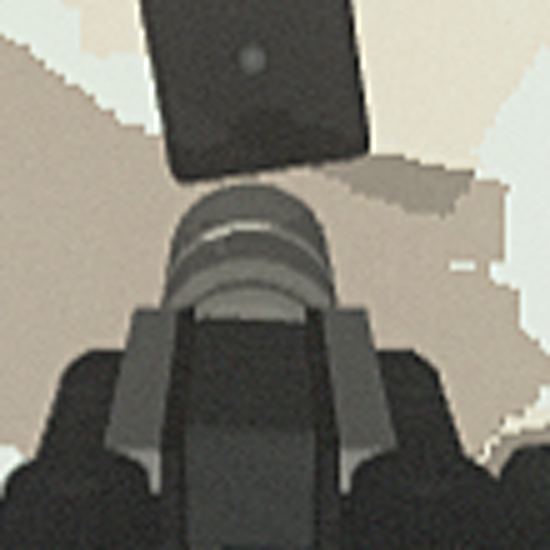

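The held socket is upright and centred between the jaws, and post 3 is empty at (252,60). I compute its offset along tool x from the foot's front edge at crop (250,184).

Run:
```python
from h import *
d=dict(np.load("pics/w4.npz"));T=d.pop("T");e=np.array([.44290686,-.16985398,.2372405])
Rm=R.from_rotvec([-2.201,-2.239,.001]).as_matrix()
yaw=np.degrees(np.arctan2(Rm[1,0],Rm[0,0]));print("yaw",yaw)
for v in (184,186):
    p=ray(d,(205+250/5,160+v/5),e[2]-.0617,T);print((Rm.T@(p-e)).round(4), "-> axis offset x",(Rm.T@(p-e))[0]-.012)
print("post3",ray(d,(205+252/5,160+60/5),.026,T).round(4))
# ring centre in the same camera
d1=dict(np.load("pics/w1.npz"));T1=d1.pop("T")
d2=dict(np.load("pics/w2.npz"));T2=d2.pop("T")
print(ray(d1,(265+305/7,108+270/7),.133,T1), ray(d2,(254.48-50-.48+305/6,189-45+270/6),.133,T2))
print("nut-top w1",ray(d1,(265+303/7,108+273/7),.13,T1),"w2",ray(d2,(204+307/6,144+270/6),.13,T2))
```

```text
yaw 90.98066685064077
[0.0109 0.     0.0617] -> axis offset x -0.0010667208614027791
[0.0106 0.     0.0617] -> axis offset x -0.0013724276875914793
post3 [ 0.4432 -0.1703  0.026 ]
[0.47965051 0.17037945 0.133     ] [0.480569   0.17044678 0.133     ]
nut-top w1 [0.48021122 0.16982513 0.13      ] w2 [0.48012477 0.16970436 0.13      ]
```

```bash
python3 -m crank '[[[0,0,0,0,0,0.7],[0,0,0,0,0,0.7],[0,0,0,0,0,0.74],[0.2,-0.01,0,0,0,0],[0.32,-0.02,0,0,0,0]]]'
python3 -m crank '[[[0.4,-0.02,0,0,0,0],[0.4,-0.02,0,0,0,0],[0.4,-0.03,0,0,0,0],[0.4,-0.03,0,0,0,0],[0.4,-0.03,0,0,0,0]]]'
python3 -m crank '[[[0.4,-0.02,0,0,0,0],[0.35,-0.02,0,0,0,0],[0.155,-0.007,0,0,0,0],[0,0,0,0,0,0],[0,0,0,0,0,0]]]'
python3 -m crank '[[[0,0,0,0,0,0],[0,0,0,0,0,0],[0,0,0,0,0,0],[0,0,0,0,0,0],[0,0,0,0,0,0]]]'
python3 -c "
from h import *
from cell import bot
o=bot.get_obs();print(o['eef_pos'],o['force'],tool(o,[.4802,.1712,.2372]))
m=R.from_rotvec(o['tcp_rot']).as_matrix();print(np.degrees(np.arctan2(m[1,0],m[0,0])))"
```

```text
time_s: 15.3
eef_pos: [0.4492, -0.1189, 0.2378]
tcp_rot: [-2.404, -2.022, 0.001]
force: [0.6, 1.6, -1.1]
gripper_width: 0.0132
time_s: 15.8
eef_pos: [0.47, 0.0826, 0.238]
tcp_rot: [-2.402, -2.025, 0.0]
force: [0.6, 0.1, -0.3]
gripper_width: 0.0129
time_s: 16.3
eef_pos: [0.4806, 0.1704, 0.2379]
tcp_rot: [-2.401, -2.026, 0.002]
force: [0.0, -0.2, -1.8]
gripper_width: 0.0127
time_s: 16.8
eef_pos: [0.4809, 0.1706, 0.2384]
tcp_rot: [2.402, 2.025, 0.0]
force: [-0.1, 0.8, -1.5]
gripper_width: 0.013
[0.48093086 0.1706409  0.23839079] [-0.09920928  0.83897953 -1.49445471] [ 0.00042729 -0.00081513  0.00119068]
80.25373024493277
```

```bash
python3 -m crank '[[[0.004,-0.008,0.1,0,0,0],[0,0,0.1,0,0,0],[0,0,0.1,0,0,0],[0,0,0.05,0,0,0],[0,0,0.03,0,0,0]]]'
python3 -m crank '[[[0,0,0.03,0,0,0],[0,0,0.03,0,0,0],[0,0,0.03,0,0,0],[0,0,0.02,0,0,0],[0,0,0,0,0,0]]]'
python3 -m crank '[[[0,0,0.02,0,0,0],[0,0,0.02,0,0,0],[0,0,0.02,0,0,0],[0,0,0,0,0,0],[0,0,0,0,0,0]]]'
```

```text
time_s: 17.3
eef_pos: [0.4797, 0.1714, 0.1994]
tcp_rot: [-2.401, -2.025, 0.002]
force: [-1.0, -0.3, -2.0]
gripper_width: 0.0125
time_s: 17.8
eef_pos: [0.4808, 0.1717, 0.1914]
tcp_rot: [2.401, 2.025, 0.004]
force: [-5.2, -0.4, 20.8]
gripper_width: 0.0128
time_s: 18.3
eef_pos: [0.4839, 0.1729, 0.1898]
tcp_rot: [2.397, 2.023, 0.017]
force: [-9.7, 0.2, 58.8]
gripper_width: 0.0126
```

The socket stopped at the nut-top height (TCP 0.191, expected 0.1917) with 20 to 59 N, so b does not go down over the nut. The bright top of the nut is about 17 mm and b has only a 24 mm body, so it is too small. I take b back to post 3.

```bash
python3 -m crank '[[[0,0,-0.1,0,0,0],[0,0,-0.15,0,0,0],[0,0,-0.15,0,0,0],[0,0,-0.15,0,0,0],[-0.15,0,0,0,0,0]]]'
python3 -m crank '[[[-0.4,0.02,0,0,0,0],[-0.4,0.02,0,0,0,0],[-0.4,0.03,0,0,0,0],[-0.4,0.03,0,0,0,0],[-0.4,0.03,0,0,0,0]]]'
python3 -m crank '[[[-0.4,0.03,0,0,0,0],[-0.4,0.03,0,0,0,0],[-0.4,0.018,0,0,0,0],[-0.06,0,0,0,0,0],[0,0,0,0,0,0]]]'
python3 -m crank '[[[0,0,0.2,0,0,0],[0,0,0.25,0,0,0],[0,0,0.25,0,0,0],[0,0,0.25,0,0,0],[0,0,0.1,0,0,0]]]'
python3 -c "
from h import *
from cell import bot
o=bot.get_obs();print(tool(o,[.4432,-.1688,.2372]))
c,T,o=wrist(bot);np.savez('pics/w5.npz',T=T,**c)"
```

```text
time_s: 18.8
eef_pos: [0.4789, 0.1574, 0.24]
tcp_rot: [2.399, 2.026, 0.005]
force: [0.8, -1.0, -1.0]
gripper_width: 0.0127
time_s: 19.3
eef_pos: [0.4556, -0.0447, 0.2377]
tcp_rot: [-2.402, -2.025, 0.001]
force: [0.7, -0.1, 0.7]
gripper_width: 0.0126
time_s: 19.8
eef_pos: [0.4421, -0.1694, 0.2376]
tcp_rot: [-2.404, -2.021, 0.001]
force: [0.1, 0.1, -1.5]
gripper_width: 0.0121
time_s: 20.3
eef_pos: [0.4417, -0.1662, 0.1312]
tcp_rot: [-2.397, -2.025, 0.002]
force: [-0.4, 0.0, 0.0]
gripper_width: 0.0127
[-0.00214679  0.00160691 -0.10599738]
```

```bash
python3 -m crank '[[[0,0.01,0.1,0,0,0],[0,0,0.1,0,0,0],[0,0,0.1,0,0,0],[0,0,0.1,0,0,0],[0,0,0.05,0,0,0]]]'
python3 -m crank '[[[0,0,0.04,0,0,0],[0,0,0.03,0,0,0],[0,0,0.03,0,0,0],[0,0,0.01,0,0,0],[0,0,0,0,0,0]]]'
```

```text
time_s: 20.85
eef_pos: [0.4437, -0.1682, 0.0873]
tcp_rot: [-2.401, -2.025, 0.0]
force: [-0.0, -0.1, -1.4]
gripper_width: 0.0125
time_s: 21.35
eef_pos: [0.4441, -0.1684, 0.0773]
tcp_rot: [2.402, 2.025, 0.0]
force: [-0.4, -0.1, -1.7]
gripper_width: 0.0121
```

```bash
python3 -m crank '[[[0,0,0.02,0,0,0],[0,0,0.01,0,0,0],[0,0,0.01,0,0,0],[0,0,0,0,0,0],[0,0,0,0,0,0]]]'
python3 -m crank '[[[0,0,0,0,0,0],[0,0,0,0,0,0],[0,0,0,0,0,0],[0,0,0,0,0,0],[0,0,0,0,0,0]]]' 0.6
python3 -m crank '[[[0,0,-0.1,0,0,0],[0,0,-0.2,0,0,0],[0,0,-0.3,0,0,0],[0,0,-0.4,0,0,0],[0,0,-0.3,0,0,0]]]'
python3 -c "
from h import *
from cell import bot
o=bot.get_obs();print(o['eef_pos'],tool(o,[.4316,-.1048,.2]))"
```

```text
time_s: 21.85
eef_pos: [0.4441, -0.1683, 0.0733]
tcp_rot: [2.402, 2.025, -0.0]
force: [0.0, -0.6, -2.3]
gripper_width: 0.0123
time_s: 22.35
eef_pos: [0.4441, -0.1683, 0.0734]
tcp_rot: [2.402, 2.025, 0.0]
force: [-0.5, -0.4, 0.4]
gripper_width: 0.0512
time_s: 22.85
eef_pos: [0.4443, -0.1684, 0.2062]
tcp_rot: [2.4, 2.024, 0.001]
force: [0.7, -0.2, -1.0]
gripper_width: 0.0513
[ 0.44429593 -0.16844335  0.20615397] [ 0.06058994 -0.02326814  0.00608162]
```

Run:
```python
from h import *
from cell import bot
c,T,o=wrist(bot);im=c["pixels"];np.savez('pics/w6.npz',T=T,**c)
Ti=np.linalg.inv(T);rv=cv2.Rodrigues(Ti[:3,:3])[0];K=np.array([[c["fx"],0,c["cx"]],[0,c["fy"],c["cy"]],[0,0,1.]])
pj=cv2.projectPoints(np.array([[.4316,-.1048,.05],[.443,-.169,.05]]),rv,Ti[:3,3],K,c["distortion"])[0][:,0];print(pj)
u0=int(pj[:,0].min()-35);v0=int(pj[:,1].min()-35);u1=int(pj[:,0].max()+35);v1=int(pj[:,1].max()+40);print(u0,v0,u1,v1)
f=min(790/(u1-u0),590/(v1-v0));print(f)
cv2.imwrite("pics/w6c.png",cv2.resize(im[v0:v1,u0:u1,::-1],None,fx=f,fy=f,interpolation=cv2.INTER_CUBIC))
```

```text
[[232.07072993 123.87850311]
 [253.6522257  181.97412296]]
197 88 288 221
4.43609022556391
```

View pics/w6c.png

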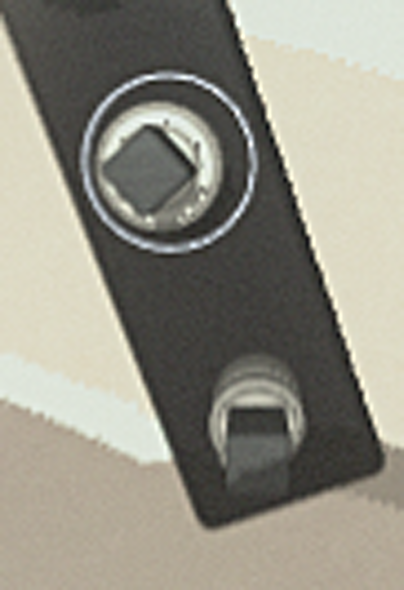

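Socket_b stands upright on its post. Socket_c's shank-top corners are (103,168), (150,125), (195,170) and (150,213), giving a yaw of about 33°.

Run:
```python
from h import *
from cell import bot
d=dict(np.load("pics/w6.npz"));T=d.pop("T");f=4.436
P=np.array([ray(d,(197+(x+.5)/f-.5,88+(y+.5)/f-.5),.082,T)[:2] for x,y in((103,168),(150,125),(195,170),(150,213))])
ce=P.mean(0);print("c centre",ce.round(4),[np.degrees(np.arctan2(*(P[j]-P[i])[::-1])).round(1) for i,j in((0,1),(3,2),(1,2),(0,3))])
print("collar centre",ray(d,(197+159/f,88+166/f),.05,T).round(4))
o=bot.get_obs();y=np.radians(123);X=np.array([np.cos(y),np.sin(y)]);Y=np.array([np.sin(y),-np.cos(y)])
D=ce-o["eef_pos"][:2];print(o["eef_pos"],D@X,D@Y)
```

```text
c centre [ 0.4324 -0.1059] [np.float64(31.1), np.float64(32.9), np.float64(-54.5), np.float64(-53.7)]
collar centre [ 0.4321 -0.1065  0.05  ]
[ 0.44620226 -0.1694744   0.21018851] 0.060872049469261114 0.02305122841498044
```

```bash
python3 -m crank '[[[0,0,0,0,0,-1],[0,0,0,0,0,-1],[0,0,0,0,0,-1],[0,0,0,0,0,-1],[0,0,0,0,0,-1]]]'
python3 -m crank '[[[0,0,0,0,0,-1],[0,0,0,0,0,-1],[0,0,0,0,0,-1],[0,0,0,0,0,-0.75],[0.2,0.08,0,0,0,0]]]'
python3 -m crank '[[[0.2,0.08,0,0,0,0],[0.2,0.08,0,0,0,0],[0,0,0.2,0,0,0],[0,0,0.2,0,0,0],[0,0,0.1,0,0,0]]]'
python3 -m crank '[[[0,0,0,0,0,0],[0,0,0,0,0,0],[0,0,0,0,0,0],[0,0,0,0,0,0],[0,0,0,0,0,0]]]'
python3 -c "
from h import *
from cell import bot
o=bot.get_obs();print(tool(o,[.4322,-.1061,.0735]))
m=R.from_rotvec(o['tcp_rot']).as_matrix();print(np.degrees(np.arctan2(m[1,0],m[0,0])))"
```

```text
time_s: 23.4
eef_pos: [0.444, -0.1683, 0.2038]
tcp_rot: [1.902, 2.5, 0.0]
force: [0.2, -0.4, -0.7]
gripper_width: 0.0512
time_s: 23.9
eef_pos: [0.4401, -0.1486, 0.2038]
tcp_rot: [1.473, 2.773, -0.001]
force: [0.8, 0.3, 0.4]
gripper_width: 0.0515
time_s: 24.4
eef_pos: [0.4298, -0.1047, 0.1525]
tcp_rot: [-1.473, -2.774, 0.0]
force: [-0.1, -0.2, 0.5]
gripper_width: 0.0512
time_s: 24.9
eef_pos: [0.4307, -0.1053, 0.1538]
tcp_rot: [1.474, 2.773, 0.0]
force: [0.2, -0.1, -0.0]
gripper_width: 0.0515
[-0.00142904  0.00080844  0.08026614]
124.02397288850861
```

```bash
python3 -m crank '[[[-0.014,0.008,0.2,0,0,0],[0,0,0.2,0,0,0],[0,0,0.2,0,0,0],[0,0,0.15,0,0,0],[0,0,0.05,0,0,0]]]'
python3 -m crank '[[[0,0,0,0,0,0],[0,0,0,0,0,0],[0,0,0,0,0,0],[0,0,0,0,0,0],[0,0,0,0,0,0]]]' 0 90
python3 -m crank '[[[0,0,0,0,0,0],[0,0,0,0,0,0],[0,0,0,0,0,0],[0,0,0,0,0,0],[0,0,0,0,0,0]]]'
python3 -m crank '[[[0,0,-0.15,0,0,0],[0,0,-0.3,0,0,0],[0,0,-0.4,0,0,0],[0,0,-0.4,0,0,0],[0,0,-0.4,0,0,0]]]'
python3 -m crank '[[[0,0,0,0,0,0],[0,0,0,0,0,0],[0,0,0,0,0,0],[0,0,0,0,0,0],[0,0,0,0,0,0]]]'
python3 - <<'E'
from h import *
from cell import bot
c,T,o=wrist(bot);im=c["pixels"];np.savez("pics/w7.npz",T=T,**c,e=o["eef_pos"],rv=o["tcp_rot"])
m=R.from_rotvec(o['tcp_rot']).as_matrix();print(o["eef_pos"],np.degrees(np.arctan2(m[1,0],m[0,0])))
cv2.imwrite("pics/w7c.png",cv2.resize(im[160:270,205:315,::-1],None,fx=5,fy=5,interpolation=cv2.INTER_CUBIC))
E
```

```text
time_s: 25.4
eef_pos: [0.4311, -0.1056, 0.0723]
tcp_rot: [-1.473, -2.773, 0.0]
force: [-0.8, 0.1, -0.1]
gripper_width: 0.0515
time_s: 25.9
eef_pos: [0.4325, -0.1061, 0.0742]
tcp_rot: [1.473, 2.773, 0.0]
force: [-1.2, 1.8, 6.0]
gripper_width: 0.0126
time_s: 26.4
eef_pos: [0.4324, -0.1061, 0.0742]
tcp_rot: [1.473, 2.773, 0.0]
force: [-0.4, 1.6, 7.5]
gripper_width: 0.0122
time_s: 26.9
eef_pos: [0.4315, -0.1057, 0.2403]
tcp_rot: [1.474, 2.774, 0.0]
force: [1.5, 0.2, -2.5]
gripper_width: 0.0124
time_s: 27.4
eef_pos: [0.4312, -0.1056, 0.2373]
tcp_rot: [-1.473, -2.772, 0.0]
force: [0.3, -0.4, -1.0]
gripper_width: 0.0123
[ 0.43123235 -0.10564722  0.23731175] 124.0286070792359
```

View pics/w7c.png

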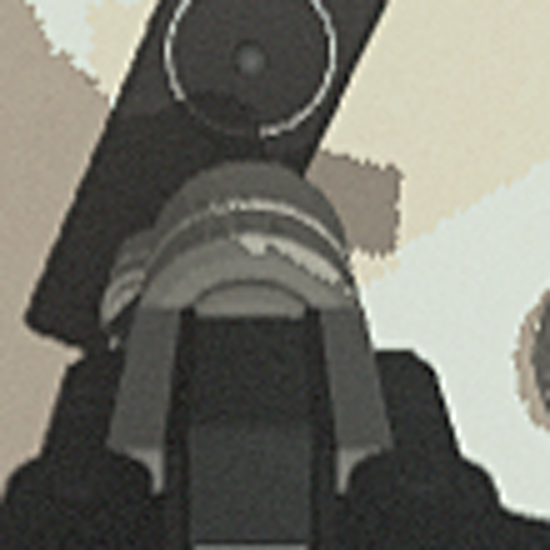

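Socket_c is held upright, with its foot's front edge at crop (248,161).

Run:
```python
from h import *
d=dict(np.load("pics/w7.npz"));T=d.pop("T");e=d.pop("e");Rm=R.from_rotvec(d.pop("rv")).as_matrix()
off=0
for v in (159,162):
    p=ray(d,(205+248/5,160+v/5),e[2]-.0622,T);q=Rm.T@(p-e);off=q[0]-.0145;print(q.round(4),off)
y=np.radians(140.3);X=np.array([np.cos(y),np.sin(y)]);Y=np.array([np.sin(y),-np.cos(y)])
t=np.array([.480,.1702])-X*off;D=t-e[:2];print("target",t,D@X,D@Y)
```

```text
[0.0147 0.     0.0622] 0.000164153269757333
[0.0142 0.     0.0622] -0.0002909347069185268
target [0.47977615 0.17038584] 0.1389714535033646 0.24338793503385223
```

```bash
python3 -m crank '[[[0,0,0,0,0,-0.8],[0,0,0,0,0,-0.8],[0,0,0,0,0,-0.8],[0,0,0,0,0,-0.86],[0.08,0.14,0,0,0,0]]]'
python3 -m crank '[[[0.17,0.3,0,0,0,0],[0.17,0.3,0,0,0,0],[0.17,0.3,0,0,0,0],[0.17,0.3,0,0,0,0],[0.17,0.3,0,0,0,0]]]'
python3 -m crank '[[[0.17,0.3,0,0,0,0],[0.17,0.3,0,0,0,0],[0.12,0.194,0,0,0,0],[0,0,0,0,0,0],[0,0,0,0,0,0]]]'
python3 -m crank '[[[0,0,0.1,0,0,0],[0,0,0.1,0,0,0],[0,0,0,0,0,0],[0,0,0,0,0,0],[0,0,0,0,0,0]]]'
python3 -c "
from h import *
from cell import bot
o=bot.get_obs();print(tool(o,[.480,.1702,.1802]))
m=R.from_rotvec(o['tcp_rot']).as_matrix();print(np.degrees(np.arctan2(m[1,0],m[0,0])))"
```

```text
time_s: 27.95
eef_pos: [0.4345, -0.0908, 0.2379]
tcp_rot: [-1.064, -2.955, 0.001]
force: [-0.2, -0.6, -1.5]
gripper_width: 0.0121
time_s: 28.45
eef_pos: [0.4648, 0.0811, 0.2379]
tcp_rot: [-1.066, -2.955, 0.0]
force: [0.7, -0.6, -0.6]
gripper_width: 0.0124
time_s: 28.95
eef_pos: [0.4799, 0.1703, 0.2377]
tcp_rot: [-1.064, -2.955, 0.001]
force: [-0.2, -0.7, -2.3]
gripper_width: 0.0124
time_s: 29.45
eef_pos: [0.4804, 0.1699, 0.2185]
tcp_rot: [1.067, 2.955, 0.0]
force: [-0.6, -0.3, -0.5]
gripper_width: 0.0119
[ 4.51347952e-04 -2.01426622e-05  3.82549097e-02]
140.30066421139912
```

```bash
python3 -m crank '[[[0.004,0,0.08,0,0,0],[0,0,0.08,0,0,0],[0,0,0.03,0,0,0],[0,0,0.03,0,0,0],[0,0,0,0,0,0]]]'
python3 -m crank '[[[0,0,0.03,0,0,0],[0,0,0.03,0,0,0],[0,0,0.02,0,0,0],[0,0,0,0,0,0],[0,0,0,0,0,0]]]'
```

```text
time_s: 29.95
eef_pos: [0.4797, 0.1704, 0.1958]
tcp_rot: [-1.066, -2.955, 0.001]
force: [0.0, 1.1, -1.4]
gripper_width: 0.0122
time_s: 30.45
eef_pos: [0.4799, 0.1705, 0.1883]
tcp_rot: [-1.066, -2.955, 0.0]
force: [0.1, -0.7, -2.4]
gripper_width: 0.0121
```

Below the nut top without contact: it is going down over the nut.

```bash
python3 -m crank '[[[0,0,0.03,0,0,0],[0,0,0.03,0,0,0],[0,0,0.02,0,0,0],[0,0,0,0,0,0],[0,0,0,0,0,0]]]'
python3 -m crank '[[[0,0,0.01,0,0,0],[0,0,0.01,0,0,0],[0,0,0.005,0,0,0],[0,0,0,0,0,0],[0,0,0,0,0,0]]]'
python3 -c "
from h import *
from cell import bot
o=bot.get_obs();print(o['eef_pos'],o['force'])"
```

```text
time_s: 30.95
eef_pos: [0.4799, 0.1704, 0.1803]
tcp_rot: [1.066, 2.955, -0.0]
force: [-0.1, -0.5, 0.5]
gripper_width: 0.0122
time_s: 31.45
eef_pos: [0.4802, 0.1704, 0.1801]
tcp_rot: [1.065, 2.953, 0.001]
force: [-9.2, -2.9, 27.8]
gripper_width: 0.0119
[0.48021605 0.17042782 0.18013501] [-9.17544851 -2.90210862 27.76776642]
```

Contact came exactly at the expected seated height (0.1801 against 0.1802) and it is now pressed with 28 N. One last look at the seat, the pointer and the rack.

Run:
```python
from h import *
from cell import bot
w=bot.capture("wrist")["pixels"][120:270,170:340];s=bot.capture("scene")["pixels"][165:275,225:375]
a=cv2.resize(w,(400,353),interpolation=cv2.INTER_CUBIC);b=cv2.resize(s,(400,293),interpolation=cv2.INTER_CUBIC)
b=cv2.copyMakeBorder(b,0,60,0,0,cv2.BORDER_CONSTANT)
cv2.imwrite("pics/fin.png",np.hstack([a,b])[:,:,::-1])
o=bot.get_obs();print(o["time_s"],o["eef_pos"],o["force"],o["gripper_width"])
```

```text
31.55 [0.48023515 0.17043979 0.18015125] [-8.49685224 -3.20160996 26.75614186] 0.012207861970847108
```

View pics/fin.png

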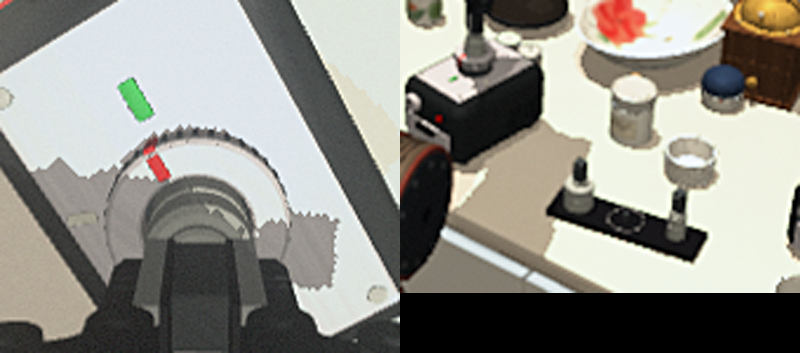

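The red pointer (157,165) still lines up with the green mark (136,100), and the socket is down inside the ring. Sockets a and b stand upright on the rack, and the crockery in view is as it was. I hand the job in.

```bash
python3 -c "
from cell import bot
print(bot.job_done())"
```

```text
the job is handed in; nothing more can be done
None
```

The left grinder's lock ring is locked, and socket_c is seated on its nut, still gripped and pressed down. I handed the job in at about 31.6 s of the 72 s allowed.

- **Lock ring:** I turned it clockwise until torque built up at the stop (1.6 N m). The pointer then measured 171.3° and the green mark 171.6°. The last picture still shows them in line.
- **socket_b:** I tried it first and it stopped at nut-top height, with the force rising to 59 N. It stands upright on its post again.
- **socket_c:** It went down without resistance and made contact at tool height 0.1801 m, against 0.1802 m expected when fully seated. It is held upright with about 27 N of push and 8–9 N of sideways force.
- **socket_a:** I did not try it or move it. Its 38 mm body looked too wide for the ring's recess of about 33 mm.
- **Surroundings:** The last picture shows the crockery near the rack in place. The right grinder, mug, espresso cup and stopper were not checked at the end, but nothing was moved near them.

No check failed or disagreed.

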